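# Lock the lens unit and show it to the inspection camera

## Task

While the lens unit still sits in its cradle, turn its lock collar by the lever until it is fully home at the locked mark. Then lift the unit out and hold it in the air in front of the tilted inspection camera, foot towards the camera, so that the lens in the underside of the foot looks squarely into the camera's front glass, centred on it and 100 mm away from it. Finish holding it still there: do not put it down or let go, do not touch the camera, and leave everything else where it is.

Things in the scene. Friction and masses are not known exactly. Their poses are not given: they have to be found in the camera images.
- cradle: Fixed aluminium block 84 x 84 x 22 mm with a square pocket 54 x 54 mm, 12 mm deep, open at the top, in which the lens unit stands (2 mm play on each side; it can turn only about 0.08 rad in it). Origin: centre of the block's underside, on the bench; z up, x and y along its sides.
- lens_unit: Loose lens unit, 0.2 kg, 110 mm tall. Origin: centre of its underside (the lens face), 10 mm above the bench at first; z up its axis. From below: foot 50 x 50 x 12 mm, barrel 49 mm across, black collar 60 mm across (30 to 40 mm up), round neck 28 mm across (41 to 110 mm up): grip it at about 90, above collar and lever. A black rib on the barrel's -x side is the locked mark, a bead the unlocked.
- collar (a joint): Lock collar on the lens unit, rad, counter-clockwise from above. 0: unlocked end, lever over the bead; 1.25: fully home at its stop, lever over the rib, along the unit's -x axis. The lever points pi - 1.25 + value counter-clockwise from the unit's x axis. Light friction (about 1.6 N at the knob); stays where left; starts between 0 and 0.45.
- lever_knob (a point): Grip point of the collar's lever: an upright round steel knob, 12 mm across, 50 mm from the unit's axis, bare from 37 to 70 mm above the unit's underside; this point is on the knob's axis 62 mm above the underside (72 mm above the bench at the start). It can swivel in a pinch above the arm and collar, whose tops are 37 and 40 mm above the underside.
- inspection_camera: Fixed camera stand: grey base plate 90 x 84 x 10 mm with a yoke about 82 mm high that carries the camera head. Origin: centre of the underside of the base plate; at yaw 0 the camera looks to -x.
- camera_head: White camera head, box 42 x 46 x 44 mm, with a black lens barrel 38 mm across, fixed in the yoke, glass 105 mm above the bench. Origin: centre of the front glass; its z axis is the optical axis, pointing out of the glass, upward, tilted 30 degrees from the vertical towards the stand's -x side (the robot).
- view_point (a point): The point on the optical axis 100 mm in front of the camera's front glass, where the centre of the lens unit's underside has to be, the unit's z axis then running on along the optical axis, away from the camera.
Mind the look-alikes: they are no part of the job. Several things look just like the cradle: the one meant starts farthest to the robot's left.

How it is judged:
On the way, in this order (a step that is already met when the one before it is completed fails the run):
1. the collar is turned fully home to the locked mark while the unit sits in the cradle (value of joint collar above 1.13 rad and z of lens_unit in the frame of cradle below 0.014 m and horizontal distance between lens_unit and cradle below 0.006 m), for 0.2 s.
2. the locked unit is lifted clear of the cradle (value of joint collar above 1.13 rad and height (world z) of lens_unit above 0.05 m and contact force between the fingers and lens_unit above 1 N), for 0.1 s.
At the end, for the whole second after the job is handed in: The collar is at the locked mark (within 0.12 rad of the stop), and the unit is held still by the fingers alone, in the air, foot towards the camera: the centre of its underside within 15 mm of the point 100 mm in front of the camera's glass, its axis within 0.16 rad (9 degrees) of the optical axis (value of joint collar above 1.13 rad and distance between lens_unit and view_point below 0.015 m and angle between the z axis of lens_unit and the z axis of camera_head, either way round below 0.16 rad and angle between lens_unit's own z axis and vertical below 1 rad and height (world z) of lens_unit above 0.15 m and contact force between the fingers and lens_unit above 2 N and contact force between lens_unit and inspection_camera below 0.1 N and contact force between lens_unit and cradle below 0.1 N and linear speed of lens_unit below 0.02 m/s and angular speed of lens_unit below 0.15 rad/s); the arm keeps its last pose, push and grip.
It fails at once if the camera is touched (contact force between any of the arm, the fingers, lens_unit and inspection_camera above 1 N).
It fails at once if a bystander on the bench is moved (distance of any of petri_base_2, loupe, coverslip_box, forceps_fine, screwdriver, tape_roll from where it was at the start of the episode above 0.03 m).
It also fails if it takes over 53 s, if anything falls off the work surface, if the arm or the gripper's body presses on something with over 40 N, if the wrist force passes 120 N, or if a joint passes its speed limit or range.

## Robot

A 6-joint arm with a two-finger parallel gripper is mounted at the origin on a cart in front of the work surface, level with it; the furniture and walls round the work are solid. World frame = base frame: x ahead of the robot, y to its left, z up, the work surface at z = 0. Lengths are in m, angles in rad, forces in N, time in s.
With the tool pointing down it reaches from about 0.375 to 0.9 m from the base axis. Payload 3.1 kg.
Tool frame: the origin (TCP) lies at the very end of the fingers, on their centre line; the grasp point (between the pads) lies 19 mm behind it (manip.hold_point_z is the distance from the TCP to the grasp point, in m); y points along the fingers, z is the direction in which the jaws open and shut, and the axes are right-handed (so a half turn about y gives the same grasp; the last joint's range is limited). The gripper opens to 85 mm and grips with 20 to 120 N. Pads are 22 mm wide; open, the fingers measure 114 mm over their backs; the gripper's body (76 mm by 85 mm) begins 54 mm behind the grasp point. The pads swing forward as they close: fully open they stand 13 mm farther back than shut.
Start: joints at [0.972, 0.527, 1.433, -0, 1.181, -0.178], TCP at [0.255, 0.57, 0.231] pointing down, gripper open.
Joint ranges: [-3.08, 3.08], [-0.75, 2.2], [0.22, 2.44], [-1.43, 4.57], [0, 2.65], [-2.85, 2.85]. Speed limits (rad/s): [2.79, 2.79, 3.14, 3.14, 3.14, 3.14].

## Interface

Orientations are given as a unit quaternion [x, y, z, w].
In Python, from station import manip, eyes, workorder gives the robot as it stands. The module is installed in compiled form; this text tells all that it offers.
- The arm moves only by the shell command python3 -m jog 'ROWS' [OPENING] [FORCE]. ROWS is JSON, a list of rows, each a list of 2 entries, a list of its own where there are three numbers: the shift along the tool's x, y, z in cm, then the turn about the tool's y in rad. A call has 1 to 20 rows; each row is the pose to reach, as a shift and turn from the pose commanded when the call began, along the tool's axes at that moment; what a row does not reach only later rows make up. A row lasts 1/12 s, in which the tool goes at most 41.7 mm and 7.16 degrees, less where a joint would pass 70% of its speed; a pose out of reach is approached as far as the arm can. A call with a gripper value outside its range is refused whole. OPENING is the finger opening in cm, from 0 to 8.54, set as the call begins (- or left out, the last holds). The fingers move at their own pace and stop on an object; FORCE is the grip in N (left out, the last holds). Time passes only in rows, so rows that repeat a pose let the fingers close. It gives the time, the measured TCP pose, the force and the opening at its end, in the units of the state.
- manip.sense(): the state, without advancing time (a new reading comes with each control period).
- eyes.snapshot(name): name is "scene" or "top"; returns a dict with "frame" (480x640x3 uint8, red, green, blue), "vfov" (degrees; the focal length in pixels is half the picture's height over the tangent of half this angle, whatever the lens; pixels are square), "cx", "cy" (the principal point, pixels), "rvec" (rotation vector, rad) and "tvec" (3), from world to camera coordinates, as OpenCV has them. Camera axes: x right, y down, z forward; pixel columns grow to the right and rows downward; lengths in m; the calibration is good to about 2 mm. A picture is of the moment at which its call begins. There is no depth.
- workorder.sign_off(): hands the job in, once; it reports no verdict.
The state is a dict: "t": time; "q": joint angles; "qd": joint speeds; "tau": joint torques, N m; "tcp_pos": TCP position; "tool_rot": TCP orientation; "force": force on the tool from outside, world axes, zero at the start; "ft_torque": the same for the moment, N m; "finger_gap": opening from 0.0 (shut) to 1.0 (fully open).
Only numpy, scipy, OpenCV 4.12 (cv2) and the standard library are available. Lean on these libraries where they do the work, as an engineer would, in place of code of your own. Each camera call takes 0.05 s, during which the arm holds its last target. There are 200 camera calls.

## Working session

There is one attempt and no reset: what is moved stays moved. The work goes in short steps, Python scripts to look and compute and a shell command to move; the robot and the scene stay as the last step left them, time stands still between calls to the robot, and variables do not carry over. Pictures are saved under pics/ and viewed, about 8 in all and at most 12, crops included, and the job is handed in when it is done.

```bash
mkdir -p pics; cat > h.py <<'E'
import numpy as np, cv2, sys
from scipy.spatial.transform import Rotation as R
from station import manip, eyes, workorder
def cam(s):
    f=s["frame"].shape[0]/2/np.tan(np.radians(s["vfov"])/2)
    K=np.array([[f,0,s["cx"]],[0,f,s["cy"]],[0,0,1]]); return K,cv2.Rodrigues(np.array(s["rvec"],float))[0],np.array(s["tvec"],float).ravel()
def ray(s,u,v):
    K,Rm,t=cam(s); return -Rm.T@t, Rm.T@np.linalg.inv(K)@np.array([u,v,1.])
def onz(s,u,v,z):
    o,d=ray(s,u,v); return o+d*(z-o[2])/d[2]
def proj(s,P):
    K,Rm,t=cam(s); p=(Rm@np.atleast_2d(P).T).T+t; p=p@K.T; return p[:,:2]/p[:,2:]
def crop(s,u0,v0,u1,v1,k,name):
    im=cv2.resize(s["frame"][v0:v1,u0:u1],None,fx=k,fy=k,interpolation=cv2.INTER_CUBIC); cv2.imwrite('pics/'+name,im[:,:,::-1])
E
python3 - <<'E'
from h import *
import pickle
for n in("scene","top"):
    s=eyes.snapshot(n); pickle.dump(s,open(n+'0.pkl','wb')); cv2.imwrite(f'pics/{n}0.png',s["frame"][:,:,::-1]); o,d=ray(s,320,240); print(n,s["vfov"],s["cx"],s["cy"],o.round(3),d.round(3))
st=manip.sense(); print({k:np.round(v,3) for k,v in st.items()}); print(R.from_quat(st["tool_rot"]).as_matrix().round(3),manip.hold_point_z)
E
```

```text
scene 53.091959164279515 326.28669866599785 240.7033730987916 [-0.285 -0.193  0.93 ] [ 0.735  0.121 -0.667]
top 42.08888605331705 312.98253349391507 230.95204143289908 [ 0.51  -0.07   1.416] [ 0.054 -0.    -0.999]
{'t': np.float64(0.1), 'q': array([ 0.972,  0.528,  1.434, -0.   ,  1.181, -0.179]), 'qd': array([ 0.001, -0.001, -0.005, -0.001, -0.001,  0.001]), 'tau': array([-0.0000e+00, -4.4331e+01, -1.7859e+01, -0.0000e+00,  4.0000e-03,
       -0.0000e+00]), 'tcp_pos': array([0.255, 0.57 , 0.23 ]), 'tool_rot': array([ 0.692, -0.148,  0.147, -0.691]), 'force': array([-0.701, -0.352,  0.623]), 'ft_torque': array([0.029, 0.001, 0.062]), 'finger_gap': np.float64(0.998)}
[[ 0.913 -0.001  0.408]
 [-0.408 -0.002  0.913]
 [-0.    -1.    -0.002]] 0.0187
```

View pics/scene0.png

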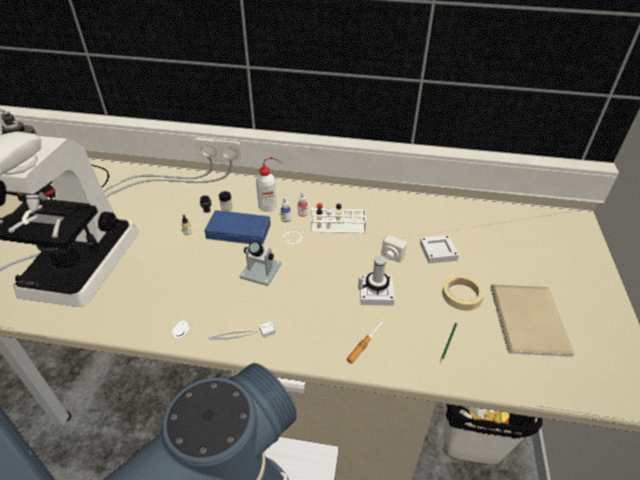

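View pics/top0.png

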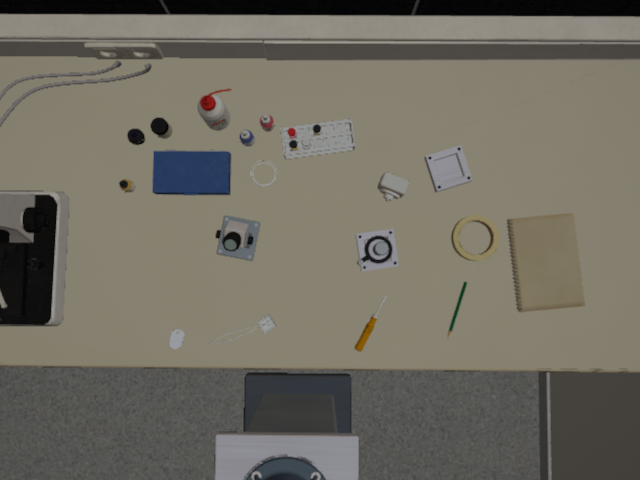

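The top view has two cradle look-alikes: one at (378,250) holding the lens unit and an empty one at (448,168). In the top view, left means +y, so the one at (378,250) is farther left and is the target. The inspection camera stands at (238,238). Next I'll enlarge both.

```bash
python3 - <<'E'
from h import *
import pickle
t=pickle.load(open('top0.pkl','rb')); s=pickle.load(open('scene0.pkl','rb'))
L=[]
for S,b in((t,(343,215,413,285)),(t,(203,205,273,275)),(s,(343,245,413,315)),(s,(225,225,295,295))):
    L.append(cv2.resize(S["frame"][b[1]:b[3],b[0]:b[2]],(400,300) if 0 else (300,300),interpolation=cv2.INTER_CUBIC))
im=np.vstack([np.hstack(L[:2]),np.hstack(L[2:])]); cv2.imwrite('pics/c1.png',im[:,:,::-1])
E
```

```text
(no output)
```

View pics/c1.png

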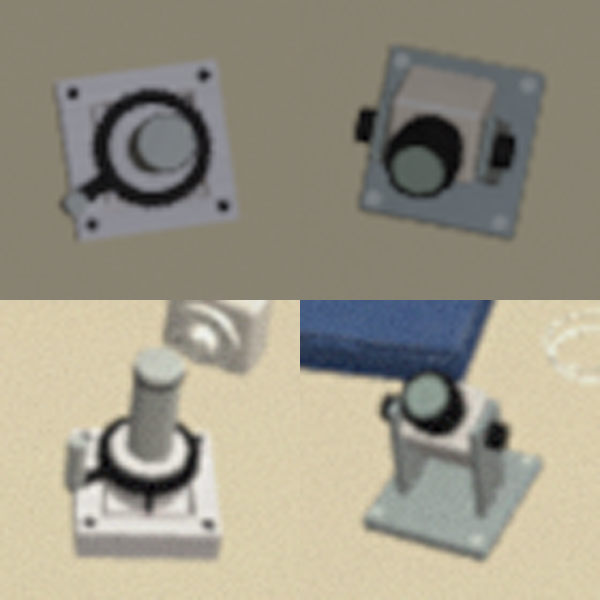

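The crops confirm it. The unit stands in the left cradle, with the lever knob at lower left in the top view and the rib facing the robot. The camera looks towards the robot and slightly to the left. Now I'll work out positions.

```bash
python3 - <<'E'
from h import *
import pickle
t=pickle.load(open('top0.pkl','rb')); s=pickle.load(open('scene0.pkl','rb'))
k=300/70
def P(S,b,c,z): return onz(S,b[0]+c[0]/k-.4,b[1]+c[1]/k-.4,z).round(4)
A=(343,215);B=(203,205);C=(343,245);D=(225,225)
c=np.array([P(t,A,q,.022) for q in((56,83),(213,62),(238,217),(80,240))]); print('cradle',c,c.mean(0),np.linalg.norm(np.diff(c,axis=0),axis=1))
e=(c[0]+c[1]-c[2]-c[3]);f=(c[0]+c[3]-c[1]-c[2]); print('yaw',np.arctan2(e[1],e[0]),np.arctan2(-f[0],f[1]))
print('neck',P(t,A,(165,142),.12),'scene',P(s,C,(158,360-300+0),.12)); print('collar',P(t,A,(152,148),.05),P(s,C,(150,458-300),.05))
print('knob',P(t,A,(72,203),.08),P(s,C,(77,435-300),.08))
c=np.array([P(t,B,q,.01) for q in((90,45),(245,75),(213,240),(60,208))]); print('base',c,c.mean(0),np.linalg.norm(np.diff(c,axis=0),axis=1))
e=(c[0]+c[1]-c[2]-c[3]);f=(c[0]+c[3]-c[1]-c[2]); print('yaw',np.arctan2(e[1],e[0]),np.arctan2(-f[0],f[1]))
print('glass',P(t,B,(115,170),.105),P(s,D,(128,395-300),.105))
E
```

```text
cradle [[ 0.5995 -0.1502  0.022 ]
 [ 0.6111 -0.2321  0.022 ]
 [ 0.5304 -0.245   0.022 ]
 [ 0.5178 -0.1629  0.022 ]] [ 0.5647  -0.19755  0.022  ] [0.08271741 0.08172454 0.08306124]
yaw 0.1563489045614063 0.1465037444191106
neck [ 0.565  -0.1974  0.12  ] scene [ 0.5663 -0.1997  0.12  ]
collar [ 0.5648 -0.1977  0.05  ] [ 0.5564 -0.202   0.05  ]
knob [ 0.5359 -0.155   0.08  ] [ 0.5386 -0.159   0.08  ]
base [[0.641  0.1484 0.01  ]
 [0.6256 0.0661 0.01  ]
 [0.5385 0.0817 0.01  ]
 [0.5547 0.1626 0.01  ]] [0.58995 0.1147  0.01   ] [0.08372843 0.08848599 0.08250606]
yaw -0.17019442042787802 -0.1912606674920046
glass [0.5705 0.1202 0.105 ] [0.5704 0.1154 0.105 ]
```

Position checks:

| Item | Estimate | Check |
|---|---|---|
| Unit | (0.565, -0.198), yaw 0.15 | The neck and collar measurements agree |
| Knob | about (0.537, -0.156) | 51 mm from the unit's axis; collar is about 0.13 rad |
| View point | about (0.521, 0.127, 0.192) | The glass agrees between both cameras to 5 mm |

Moves only allow yaw about the vertical finger axis. I will therefore get the 30° tilt by pivoting the unit in the pinch against the pocket's rim.

First I'll hover over the knob.

```bash
python3 -m jog '[[[55.4,8,-54.8],0],[[55.4,8,-54.8],0],[[55.4,8,-54.8],0],[[55.4,8,-54.8],0],[[55.4,8,-54.8],0],[[55.4,8,-54.8],0],[[55.4,8,-54.8],0],[[55.4,8,-54.8],0],[[55.4,8,-54.8],0],[[55.4,8,-54.8],0],[[55.4,8,-54.8],0],[[55.4,8,-54.8],0],[[55.4,8,-54.8],0],[[55.4,8,-54.8],0],[[55.4,8,-54.8],0],[[55.4,8,-54.8],0],[[55.4,8,-54.8],0],[[55.4,8,-54.8],0],[[55.4,8,-54.8],0],[[55.4,8,-54.8],0]]' 3.5 30
```

```text
t: 1.77
tcp_pos: [0.5406, -0.1631, 0.1508]
tool_rot: [0.692, -0.147, 0.152, -0.69]
force: [0.2, 0.4, 1.3]
finger_gap: 0.41
```

```bash
python3 -m jog '[[[0,0,0],0],[[0,0,0],0],[[0,0,0],0]]'; python3 - <<'E'
from h import *
L=[]
for n,c in(("top",(0.55,-.18,.06)),("scene",(0.55,-.18,.1))):
    s=eyes.snapshot(n); u,v=proj(s,np.array(c))[0].astype(int); L.append(cv2.resize(s["frame"][v-50:v+50,u-40:u+40],(400,500),interpolation=cv2.INTER_CUBIC)); print(n,u-40,v-50)
cv2.imwrite('pics/c2.png',np.hstack(L)[:,:,::-1]); print(R.from_quat(manip.sense()["tool_rot"]).as_matrix().round(3))
E
```

```text
t: 2.02
tcp_pos: [0.536, -0.1545, 0.151]
tool_rot: [-0.691, 0.148, -0.147, 0.692]
force: [-0.1, 0.2, 0.4]
finger_gap: 0.41
top 330 205
scene 330 218
[[ 0.914 -0.001  0.407]
 [-0.407  0.001  0.914]
 [-0.001 -1.     0.   ]]
```

View pics/c2.png

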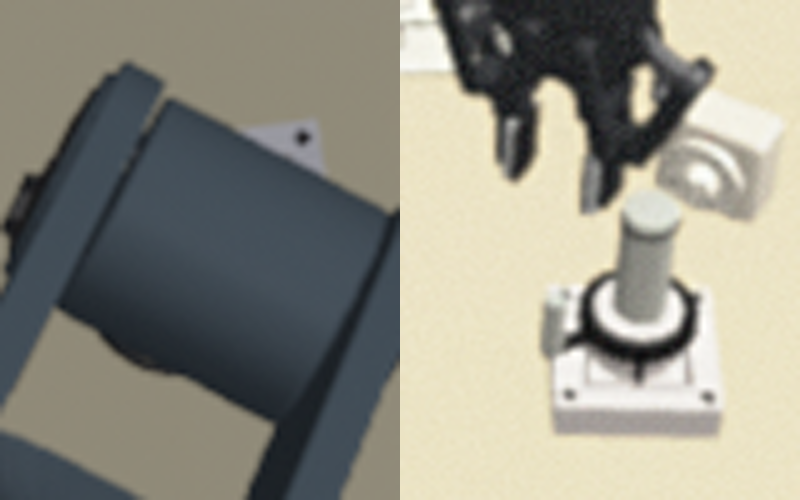

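The scene crop shows the fingers above and behind the knob, whose top is at about (361,277), with nothing in the way. I'll descend and pinch.

```bash
python3 -m jog '[[[0.1,3,-0.1],0],[[0.1,6,-0.1],0],[[0.1,8,-0.1],0],[[0.1,9.4,-0.1],0],[[0.1,9.4,-0.1],0],[[0.1,9.4,-0.1],0]]'; python3 -m jog '[[[0,0,0],0],[[0,0,0],0],[[0,0,0],0],[[0,0,0],0],[[0,0,0],0],[[0,0,0],0]]' 0 30
python3 - <<'E'
from h import *
s=eyes.snapshot("scene"); crop(s,320,200,440,320,5,'c3.png')
E
```

```text
t: 2.62
tcp_pos: [0.5371, -0.1562, 0.0571]
tool_rot: [-0.691, 0.148, -0.147, 0.692]
force: [-0.1, -0.4, 0.3]
finger_gap: 0.409
t: 3.12
tcp_pos: [0.5383, -0.1574, 0.0586]
tool_rot: [0.692, -0.147, 0.149, -0.691]
force: [-0.4, 2.2, 7.5]
finger_gap: 0.128
```

View pics/c3.png

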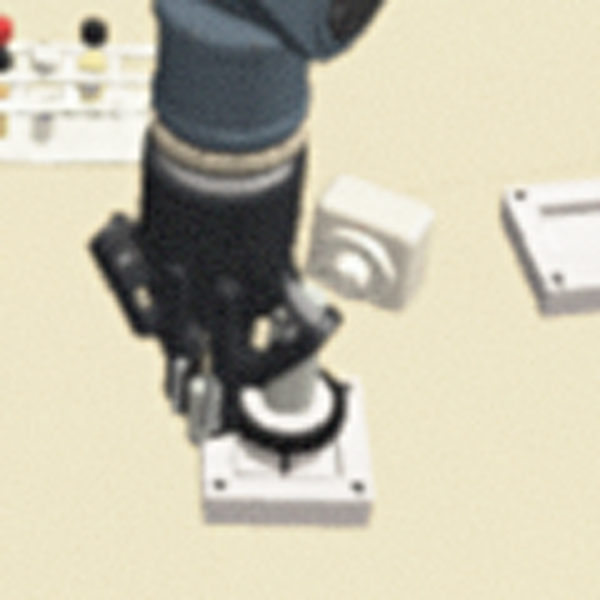

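The knob is pinched (gap 11 mm), but there is 7 N upward, so the tips are on the lever arm. I'll raise 4 mm, then follow the arc. Computing its waypoints now.

```bash
python3 - <<'E'
from h import *
M=R.from_quat(manip.sense()["tool_rot"]).as_matrix(); c=np.array([.565,-.198])
f=lambda a:c+.05*np.array([np.cos(a),np.sin(a)])
for a in np.linspace(2.16,3.42,10):
    d=f(a)-f(2.16); print(round(a,2),f(a).round(4),(M.T@np.r_[d,0]*100).round(2))
E
```

```text
2.16 [ 0.5372 -0.1564] [0. 0. 0.]
2.3 [ 0.5317 -0.1607] [-0.33 -0.   -0.62]
2.44 [ 0.5268 -0.1657] [-0.57 -0.   -1.27]
2.58 [ 0.5227 -0.1714] [-0.72 -0.   -1.96]
2.72 [ 0.5194 -0.1775] [-0.77 -0.   -2.66]
2.86 [ 0.517  -0.1841] [-0.72 -0.   -3.35]
3.0 [ 0.5155 -0.1909] [-0.57 -0.   -4.04]
3.14 [ 0.515  -0.1979] [-0.33 -0.   -4.69]
3.28 [ 0.5155 -0.2049] [-0.   -0.   -5.31]
3.42 [ 0.5169 -0.2117] [ 0.41 -0.   -5.88]
```

```bash
python3 -m jog '[[[0,-0.4,0],0],[[0,-0.4,0],0],[[-0.2,-0.4,-0.3],0],[[-0.33,-0.4,-0.62],0],[[-0.47,-0.4,-0.95],0],[[-0.57,-0.4,-1.27],0],[[-0.66,-0.4,-1.6],0],[[-0.72,-0.4,-1.96],0],[[-0.76,-0.4,-2.3],0],[[-0.77,-0.4,-2.66],0],[[-0.76,-0.4,-3],0],[[-0.72,-0.4,-3.35],0],[[-0.66,-0.4,-3.7],0],[[-0.57,-0.4,-4.04],0],[[-0.46,-0.4,-4.37],0],[[-0.33,-0.4,-4.69],0],[[-0.17,-0.4,-5],0],[[0,-0.4,-5.31],0]]'; python3 -m jog '[[[0.1,0,-0.15],0],[[0.2,0,-0.3],0],[[0.3,0,-0.45],0],[[0.4,0,-0.57],0],[[0.4,0,-0.57],0],[[0.4,0,-0.57],0],[[0.4,0,-0.57],0]]'
python3 - <<'E'
from h import *
s=eyes.snapshot("scene"); crop(s,320,200,440,320,5,'c4.png')
E
```

```text
t: 4.67
tcp_pos: [0.5155, -0.2052, 0.061]
tool_rot: [-0.691, 0.148, -0.148, 0.692]
force: [3.0, 7.1, -2.1]
finger_gap: 0.124
t: 5.25
tcp_pos: [0.5163, -0.2118, 0.061]
tool_rot: [-0.691, 0.149, -0.147, 0.692]
force: [2.1, 4.5, -1.0]
finger_gap: 0.126
```

View pics/c4.png

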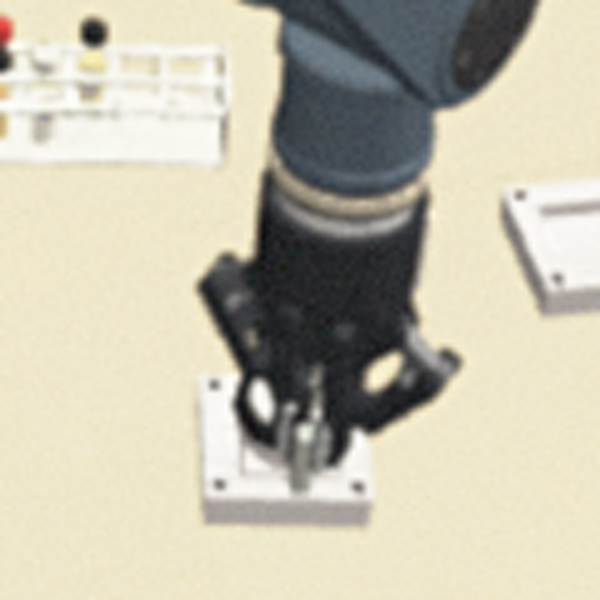

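The knob sits near the front face, close to the rib, but the force hasn't risen, so I can't tell whether it is at the stop. I'll push on gently.

```bash
python3 -m jog '[[[0.13,0,-0.15],0],[[0.26,0,-0.31],0],[[0.26,0,-0.31],0],[[0.26,0,-0.31],0]]';python3 -m jog '[[[0.13,0,-0.15],0],[[0.28,0,-0.3],0],[[0.28,0,-0.3],0],[[0.28,0,-0.3],0]]'
```

```text
t: 5.63
tcp_pos: [0.5173, -0.2141, 0.0607]
tool_rot: [-0.69, 0.15, -0.147, 0.693]
force: [4.4, 8.7, -1.9]
finger_gap: 0.124
t: 5.97
tcp_pos: [0.5172, -0.2155, 0.0602]
tool_rot: [-0.688, 0.151, -0.146, 0.694]
force: [3.8, 12.8, -1.4]
finger_gap: 0.127
```

The force has climbed to 13 N and the motion has stalled, so the collar is at its stop. I'll release, rise and look.

```bash
python3 -m jog '[[[0,0,0],0],[[0,0,0],0],[[0,0,0],0],[[0,0,0],0],[[0,-3,0],0],[[0,-6,0],0],[[0,-9,0],0],[[0,-12,0],0],[[0,-12,0],0],[[0,-12,0],0]]' 3.5
python3 - <<'E'
from h import *
s=eyes.snapshot("scene"); crop(s,320,220,440,320,6,'c5.png')
E
```

```text
t: 6.8
tcp_pos: [0.5206, -0.2218, 0.1835]
tool_rot: [0.692, -0.146, 0.149, -0.691]
force: [-1.4, -0.8, -0.0]
finger_gap: 0.408
```

View pics/c5.png

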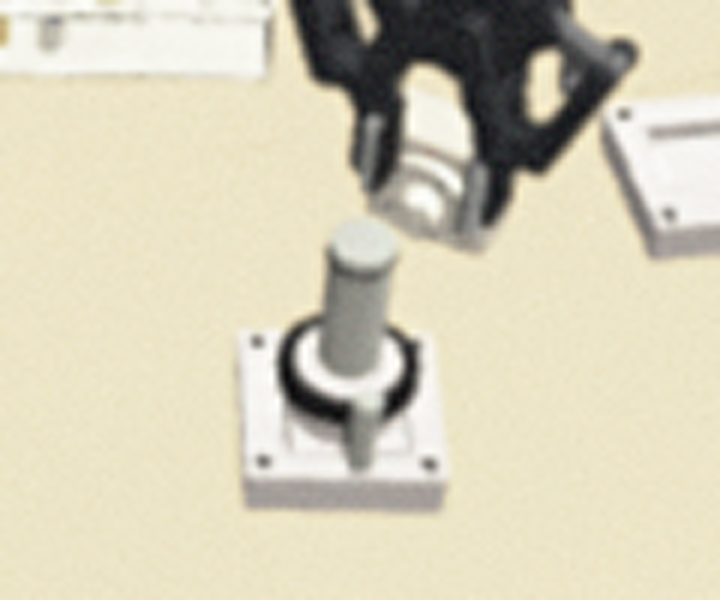

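The knob now covers the rib: its top is at about (381,287), with the neck top at about (381,260). Next I'll compute the lever angle and the approach to the neck.

```bash
python3 - <<'E'
from h import *
s=eyes.snapshot("scene")
k=onz(s,380.8,286.6,.08);n=onz(s,380.3,259.6,.12); print(k,n); c=np.array([.565,-.198]); d=k[:2]-c; print('lever angle-pi',np.arctan2(d[1],d[0])%6.283-np.pi,np.linalg.norm(d))
st=manip.sense(); M=R.from_quat(st["tool_rot"]).as_matrix(); print(st["tcp_pos"],np.arctan2(M[1,2],M[0,2]),(M.T@(np.array([.5655,-.198,.15])-st["tcp_pos"])*100).round(2))
E
```

```text
[ 0.51217739 -0.21060034  0.08      ] [ 0.56319098 -0.20197463  0.12      ]
lever angle-pi 0.23397932661574217 0.054304662711075195
[ 0.51883743 -0.22046039  0.18074797] 1.149560485537118 [3.34 3.07 3.96]
```

The lever is at the rib, within the measuring error and the 0.08 rad play. Now I'll move over the neck and turn the jaws to lie across the cradle's x axis.

```bash
python3 -m jog '[[[1,0,1],-0.12],[[2,0,2],-0.24],[[3.2,0,3.9],-0.36],[[3.2,0,3.9],-0.48],[[3.2,0,3.9],-0.57],[[3.2,0,3.9],-0.57],[[3.2,0,3.9],-0.57],[[3.2,0,3.9],-0.57]]' 6; python3 - <<'E'
from h import *
st=manip.sense(); M=R.from_quat(st["tool_rot"]).as_matrix(); print(st["tcp_pos"],np.arctan2(M[1,2],M[0,2]),(M.T@(np.array([.565,-.199,.082])-st["tcp_pos"])*100).round(2))
E
```

```text
t: 7.57
tcp_pos: [0.564, -0.1978, 0.1801]
tool_rot: [-0.705, -0.051, 0.053, 0.706]
force: [-0.2, 0.5, 0.1]
finger_gap: 0.698
[ 0.5640398  -0.19780342  0.18013434] 1.7176532142608103 [ 0.1   9.81 -0.15]
```

```bash
python3 -m jog '[[[0.1,3,-0.1],0],[[0.1,6,-0.1],0],[[0.1,8,-0.1],0],[[0.1,9.8,-0.1],0],[[0.1,9.8,-0.1],0],[[0.1,9.8,-0.1],0]]'; python3 -m jog '[[[0,0,0],0],[[0,0,0],0],[[0,0,0],0],[[0,0,0],0],[[0,0,0],0],[[0,0,0],0]]' 0 30; python3 -m jog '[[[0,-0.3,0],0],[[0,-0.7,0],0],[[0,-0.7,0],0],[[0,-0.7,0],0]]'; python3 - <<'E'
from h import *
M=R.from_quat(manip.sense()["tool_rot"]).as_matrix();print(M.round(3))
E
```

```text
t: 8.07
tcp_pos: [0.565, -0.1986, 0.0823]
tool_rot: [-0.705, -0.051, 0.053, 0.706]
force: [-0.1, -0.5, 0.5]
finger_gap: 0.702
t: 8.57
tcp_pos: [0.5669, -0.1994, 0.0849]
tool_rot: [0.706, 0.054, -0.052, -0.704]
force: [-0.4, -0.6, 5.7]
finger_gap: 0.316
t: 8.9
tcp_pos: [0.5663, -0.1987, 0.0906]
tool_rot: [0.705, 0.053, -0.052, -0.705]
force: [1.9, 0.4, -0.7]
finger_gap: 0.32
[[ 0.989  0.001 -0.148]
 [ 0.148 -0.     0.989]
 [ 0.001 -1.    -0.   ]]
```

The neck is gripped (27 mm) and the unit is raised a few mm, with its foot still below the pocket's rim. Now I'll pivot it by moving the grip along -x of the cradle, so the rim holds the foot back.

```bash
python3 -m jog '[[[-0.3,0,0],0],[[-0.6,-0.1,0],0],[[-0.9,-0.2,0],0],[[-1.2,-0.25,0],0],[[-1.5,-0.3,0],0],[[-1.8,-0.35,0],0],[[-2.1,-0.35,0],0],[[-2.4,-0.35,0],0],[[-2.4,-0.35,0],0]]' - 20; python3 -m jog '[[[-0.3,0,0],0],[[-0.6,0,0],0],[[-0.9,0,0],0],[[-1.2,0.05,0],0],[[-1.5,0.1,0],0],[[-1.8,0.15,0],0],[[-2.1,0.2,0],0],[[-2.4,0.25,0],0],[[-2.4,0.25,0],0]]'; python3 - <<'E'
from h import *
s=eyes.snapshot("scene"); crop(s,310,210,430,330,5,'c6.png')
E
```

```text
t: 9.65
tcp_pos: [0.5422, -0.2029, 0.0944]
tool_rot: [0.706, 0.053, -0.052, -0.705]
force: [3.9, -0.7, 1.3]
finger_gap: 0.319
t: 10.4
tcp_pos: [0.5176, -0.2059, 0.0911]
tool_rot: [-0.705, -0.052, 0.053, 0.705]
force: [3.2, -1.7, 2.1]
finger_gap: 0.321
```

View pics/c6.png

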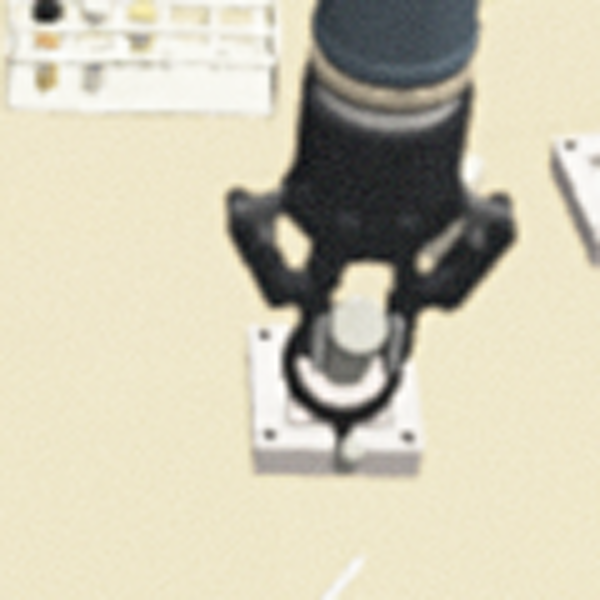

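The pivot works: the unit leans towards the robot with only about 3 N. I'll clamp hard and lift.

```bash
python3 -m jog '[[[0,0,0],0],[[0,0,0],0],[[0,0,0],0],[[0,0,0],0]]' 0 120; python3 -m jog '[[[0,-1,0],0],[[0,-3,0],0],[[0,-6,0],0],[[0,-9,0],0],[[0,-12,0],0],[[0,-15,0],0],[[0,-18,0],0],[[0,-20,0],0],[[0,-20,0],0],[[0,-20,0],0],[[0,-20,0],0]]'; python3 - <<'E'
from h import *
s=eyes.snapshot("scene"); st=manip.sense(); p=np.array(st["tcp_pos"]); M=R.from_quat(st["tool_rot"]).as_matrix()
g=p-M[:,1]*.0187; print(p,g); u,v=proj(s,g)[0].astype(int); print(u,v)
crop(s,u-55,v-40,u+55,v+80,5,'c7.png'); print(u-55,v-40)
x=-M[:,0]; zu=np.array([0,0,1.])
import pickle; pickle.dump((s,g,x),open('l.pkl','wb'))
# predicted pixels: neck top centre, knob top, vs tilt and grasp height
for al in(.3,.4,.5,.55,.6):
    a=np.cos(al)*zu+np.sin(al)*x; r=np.cos(al)*x-np.sin(al)*zu
    Q=np.array([g+a*.019,g+a*(.07-.091)+r*.05,g-a*.091]); print(al,(5*(proj(s,Q)-[u-55,v-40])).round(0).tolist())
E
```

```text
t: 10.78
tcp_pos: [0.5182, -0.2056, 0.0911]
tool_rot: [-0.705, -0.052, 0.053, 0.705]
force: [2.8, -0.9, 0.6]
finger_gap: 0.295
t: 11.7
tcp_pos: [0.5162, -0.2046, 0.2893]
tool_rot: [-0.704, -0.051, 0.055, 0.706]
force: [-0.5, 0.1, -2.2]
finger_gap: 0.302
[ 0.51635046 -0.20460496  0.28885549] [ 0.51646193 -0.20467104  0.30755504]
387 210
332 170
0.3 [[285.0, 178.0], [280.0, 332.0], [255.0, 318.0]]
0.4 [[286.0, 181.0], [278.0, 333.0], [254.0, 301.0]]
0.5 [[286.0, 186.0], [277.0, 333.0], [254.0, 283.0]]
0.55 [[286.0, 188.0], [276.0, 332.0], [254.0, 273.0]]
0.6 [[286.0, 190.0], [275.0, 332.0], [253.0, 264.0]]
```

View pics/c7.png

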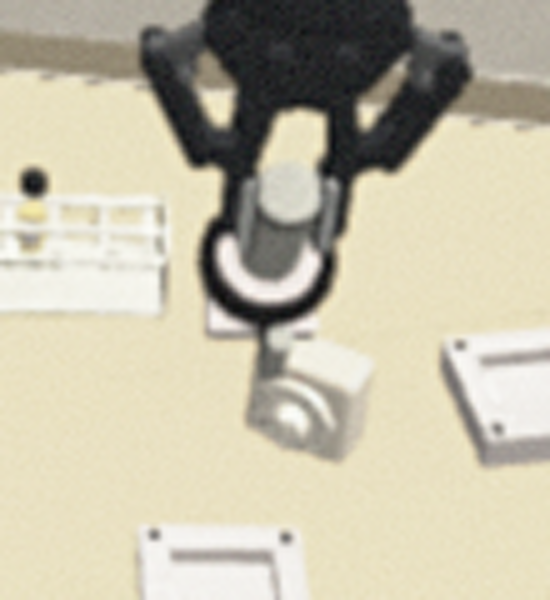

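The unit hangs tilted in the grip. Neck top is at crop (290,193), knob top at (278,335) and the foot's lower corners at (207,337) and (317,333). I'll fit the unit's pose to these.

```bash
cat > fit.py <<'E'
from h import *
from scipy.optimize import least_squares
def unit(p,g,x):
    # p: tilt, lean sideways, spin of body about own axis, grasp height L, shift along x
    al,be,sp,L,sx=p; z=np.array([0,0,1.]); yv=np.cross(z,x)
    R0=R.from_rotvec(be*x)*R.from_rotvec(al*yv)
    B=np.column_stack([-x,-yv,z]); M=R0.as_matrix()@B@R.from_euler('z',sp).as_matrix()
    return M, g-M[:,2]*L+x*sx
def fit(S,g,x,obs,sig=1.):
    # obs: list of (camera, local point, pixel)
    def res(p):
        M,o=unit(p,g,x); r=[(proj(c,o+M@np.array(l))[0]-q)/sig for c,l,q in obs]
        return np.r_[np.ravel(r),(p[1])/.05,p[2]/.1,(p[3]-.091)/.004,p[4]/.002]
    f=least_squares(res,[.5,0,0,.091,0]); return f.x,res(f.x),np.linalg.inv(f.jac.T@f.jac).diagonal()**.5
E
python3 - <<'E'
from fit import *
import pickle
s,g,x=pickle.load(open('l.pkl','rb')); O=np.array([332,170])-.4
q=lambda a,b:O+np.array([a,b])/5
obs=[(s,(0,0,.11),q(290,193)),(s,(-.05,0,.07),q(278,335)),(s,(-.025,.025,0),q(207,337)),(s,(-.025,-.025,0),q(317,333))]
p,r,e=fit(s,g,x,obs); print(p.round(3),e.round(3)); print(r.round(1))
E
```

```text
[0.517 0.019 0.003 0.092 0.001] [0.023 0.021 0.042 0.003 0.002]
[-0.6 -0.6  0.5  0.3 -0.3 -0.5 -0.1  0.3  0.4  0.   0.2  0.3]
```

Fit: tilt 0.517 rad (target 0.524), side lean 0.02, grip at 92 mm, residuals within 1 px. Now I'll carry it over to the camera, staying high, with the yaw correction of +0.33.

```bash
python3 -m jog '[[[0,0,0.7],0],[[0,0,2],0.02],[[0,0,4],0.05],[[0.1,0,6.5],0.08],[[0.2,0,9],0.11],[[0.3,0,11.5],0.14],[[0.4,0,14],0.17],[[0.5,0,16.5],0.2],[[0.6,0,19],0.23],[[0.7,0,21.5],0.26],[[0.8,0,24],0.29],[[0.9,0,26.5],0.31],[[0.9,0,29],0.33],[[1,0,31],0.33],[[1,0,32.5],0.33],[[1,0,33.5],0.33],[[1,0,34.2],0.33],[[1,0,34.2],0.33],[[1,0,34.2],0.33]]'; python3 - <<'E'
from fit import *
import pickle
L=[];O=[]
st=manip.sense(); p=np.array(st["tcp_pos"]); M=R.from_quat(st["tool_rot"]).as_matrix()
g=p-M[:,1]*.0187; x=-M[:,0]
s=eyes.snapshot("scene"); t=eyes.snapshot("top")
print(p,M.round(3).tolist()); print('to go cm',(M.T@(np.array([.4757,.1352,.2713])-g)*100).round(2), 'lean dir',x.round(3))
for S in(s,t):
    u,v=proj(S,g-np.array([0,0,.05]))[0].astype(int); print(u-50,v-60); L.append(cv2.resize(S["frame"][v-60:v+60,u-50:u+30 if 0 else u+50],None,fx=4,fy=4,interpolation=cv2.INTER_CUBIC))
cv2.imwrite('pics/c8.png',np.hstack(L)[:,:,::-1]); pickle.dump((s,g,x),open('l.pkl','wb'))
E
```

```text
t: 13.33
tcp_pos: [0.4773, 0.1336, 0.2909]
tool_rot: [0.704, -0.064, 0.063, -0.704]
force: [-0.4, -0.4, -2.6]
finger_gap: 0.297
[0.4772976  0.13359747 0.29085435] [[0.984, -0.001, 0.179], [-0.179, -0.001, 0.984], [-0.001, -1.0, -0.001]]
to go cm [-0.18  3.83  0.13] lean dir [-0.984  0.179  0.001]
178 162
159 230
```

View pics/c8.png

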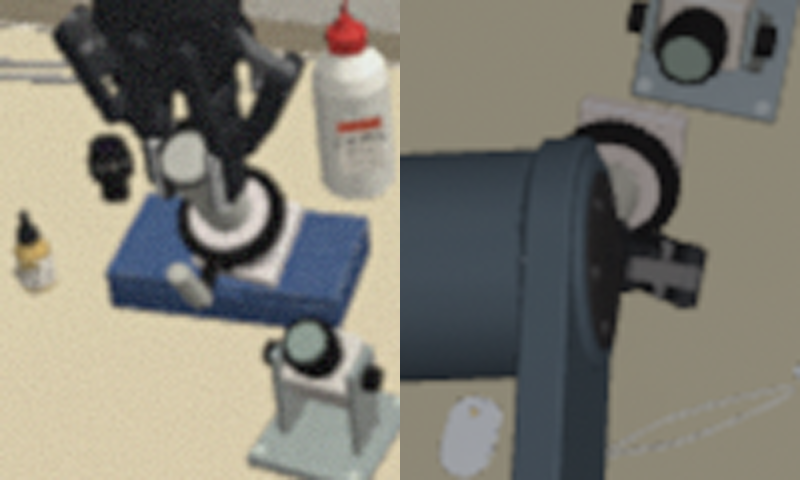

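The unit is above and in front of the camera, with the knob clear. I'll refit from both views and recheck the glass, which is at scene (254.4,246.6) and top (229.9,244.5).

```bash
python3 - <<'E'
from fit import *
import pickle
s,g,x=pickle.load(open('l.pkl','rb')); t=pickle.load(open('top0.pkl','rb'))
qs=lambda a,b:np.array([178,162])-.4+np.array([a,b])/4
qt=lambda a,b:np.array([159,230])-.4+np.array([a-400,b])/4
G=[onz(s,*qs(306,340),.105),onz(t,*qt(684,58),.105)]; print('glass',np.round(G,4))
obs=[(s,(0,0,.11),qs(186,157)),(s,(-.05,0,.07),qs(182,271)),(t,(.025,.025,0),qt(583,98)),(t,(.025,-.025,0),qt(686,112)),(s,(.025,-.025,0),qs(300,208))]
p,r,e=fit(s,g,x,obs); print(p.round(3),e.round(3)); print(r.round(1))
M,o=unit(p,g,x); a=np.array([-.984*.5,.179*.5,.866]); print('ang',np.arccos(M[:,2]@a)); V=np.mean(G,0)+.1*a; print('V',V,'o',o,'shift world mm',((V-o)*1000).round(1))
B=np.array([[.984,-.179,0],[0,0,-1],[.179,.984,0]]); print('tool cm',(B@(V-o)*100).round(2))
E
```

```text
glass [[0.5708 0.1165 0.105 ]
 [0.5709 0.1198 0.105 ]]
[ 0.482 -0.002  0.074  0.094 -0.   ] [0.021 0.016 0.03  0.002 0.001]
[-0.7 -0.6 -0.5  0.3 -0.2  0.1  0.1 -0.2  0.3  0.1 -0.   0.7  0.7 -0.2]
ang 0.04161504749389751
V [0.52166872 0.12711904 0.1916    ] o [0.52041171 0.12588265 0.22640155] shift world mm [  1.3   1.2 -34.8]
tool cm [0.1  3.48 0.14]
```

Tilt 0.48±0.02 (first fit 0.517), so the axis error is about 0.04 rad, well within 0.16. I'll descend the last 3.6 cm and hold.

```bash
python3 -m jog '[[[0,0.6,0.1],0],[[0,1.6,0.1],0],[[0,2.6,0.1],0],[[0,3.3,0.1],0],[[0,3.6,0.1],0],[[0,3.6,0.1],0],[[0,3.6,0.1],0],[[0,3.6,0.1],0],[[0,3.6,0.1],0],[[0,3.6,0.1],0],[[0,3.6,0.1],0],[[0,3.6,0.1],0]]'; python3 - <<'E'
from fit import *
import pickle
st=manip.sense(); p=np.array(st["tcp_pos"]); M=R.from_quat(st["tool_rot"]).as_matrix(); g=p-M[:,1]*.0187; x=-M[:,0]; print(p,np.abs(st["qd"]).max())
L=[]
for n in("scene","top"):
    S=eyes.snapshot(n)
    u,v=proj(S,g-np.array([0,0,.05]))[0].astype(int); print(u-50,v-60); L.append(cv2.resize(S["frame"][v-60:v+60,u-50:u+50],None,fx=4,fy=4,interpolation=cv2.INTER_CUBIC)); pickle.dump((S,g,x),open(n+'1.pkl','wb'))
cv2.imwrite('pics/c9.png',np.hstack(L)[:,:,::-1])
E
```

```text
t: 14.43
tcp_pos: [0.4778, 0.1348, 0.2556]
tool_rot: [-0.704, 0.064, -0.064, 0.704]
force: [-0.9, -1.0, -1.8]
finger_gap: 0.298
[0.47781116 0.13482915 0.25555859] 0.002199568453332995
180 174
161 229
```

View pics/c9.png

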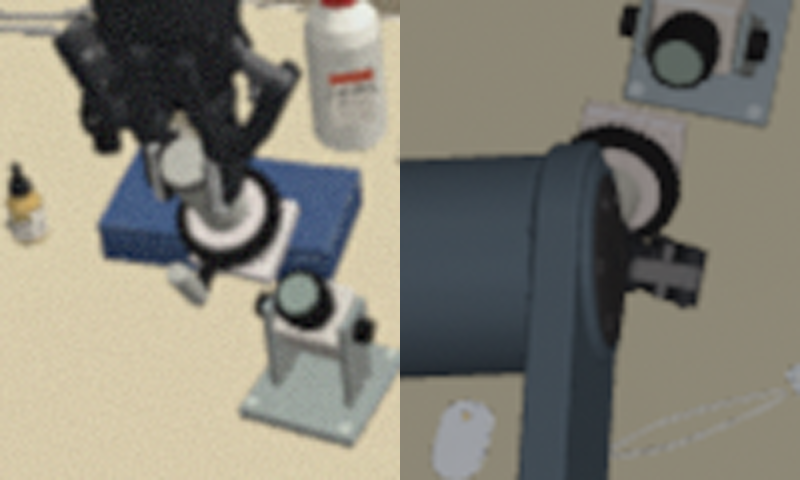

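The unit holds steady. Neck top is at scene crop (184,160), knob at (182,271), the foot's right corner at (297,204), and the foot's far edge in the top crop runs from (584,101) to (687,118). I'll do one last fit before signing off.

```bash
python3 - <<'E'
from fit import *
import pickle
s,g,x=pickle.load(open('scene1.pkl','rb')); t,_,_=pickle.load(open('top1.pkl','rb'))
qs=lambda a,b:np.array([180,174])-.4+np.array([a,b])/4
qt=lambda a,b:np.array([161,229])-.4+np.array([a-400,b])/4
obs=[(s,(0,0,.11),qs(184,160)),(s,(-.05,0,.07),qs(182,271)),(t,(.025,.025,0),qt(584,101)),(t,(.025,-.025,0),qt(687,118)),(s,(.025,-.025,0),qs(297,204))]
p,r,e=fit(s,g,x,obs); print(p.round(3)); print(r.round(1))
M,o=unit(p,g,x); a=np.array([-.492,.0895,.866]); V=np.array([.5708,.118,.105])+.1*a; print('ang',np.arccos(M[:,2]@a),'err mm',((V-o)*1000).round(1))
E
```

```text
[ 0.492  0.001  0.072  0.093 -0.   ]
[-0.7 -0.4 -0.8  0.3  0.4  0.4 -0.1 -0.7  0.   0.1  0.   0.7  0.5 -0.2]
ang 0.03145681313733878 err mm [ 0.2  0.2 -0.7]
```

```bash
python3 -c "
from station import manip,workorder
print(workorder.sign_off()); s=manip.sense(); print(s['t'],s['tcp_pos'],s['finger_gap'])"
```

```text
the job is handed in; nothing more can be done
None
the job is handed in; nothing more can be done
```

The job is handed in with the lens unit held in front of the inspection camera; sign-off gives no verdict.

**What I did:** I pinched the knob and turned the collar ccw in the cradle until the push rose to 13 N and stalled. I then gripped the neck about 92 mm up. The moves only allow yaw, so I got the 30° tilt by pivoting the unit in a 20 N grip against the pocket's rim. I clamped at 120 N, lifted, and carried it to the view point, finishing at about 14.5 s of 53 s.

**Last checks, all by camera fit:**
- **Position:** the underside centre is within about 1 mm of the computed view point. Calibration is good to about 2 mm, and the two cameras put the glass 3–5 mm apart sideways.
- **Axis:** about 0.03 rad off the optical axis, against 0.16 allowed.
- **Stillness:** the arm was still, the gripper opening steady, and the fits before and after the last move matched.

**Disagreements:**
- **Tilt:** the three fits gave 0.517, 0.482 and 0.492 rad, within their error of about 0.02.
- **Collar:** its value was never read directly. The lever covered the rib, and its measured angle was 0.17 to 0.23 rad, depending on which centre I used, where 0.15 to 0.23 was expected.
- **Grip:** about 7 N of upward force appeared when closing on the knob; I cleared it by raising 4 mm.

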